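# Check the vial crimper's hand lever against its stop

## Task

Check the stop of the bench vial crimper: without gripping anything, press the red hand lever in towards its fixed bar with the backs of the fingers until it comes up against its stop, short of the bar, then let it spring all the way back out. Press it in to the stop a second time and keep holding it there, without forcing it: the program finishes while the fingers still press the lever against its stop. Do not put a finger between the lever and the bar, and leave the bar and the glassware and other things around it alone.

Things in the scene. Friction and masses are not known exactly. Their poses are not given: they have to be found in the camera images.
- crimper: Bench vial crimper, bolted down: grey base plate 150 x 130 mm, column, blue head (top at 178 mm) and, side by side 130 mm above the bench, a fixed black bar and a red hand lever, both running from the head towards the crimper's +y. Origin: on the bench under the head, z up. The lever is on the bar's -x side, nearer the robot. Beyond y = 50 mm the space under both is free.
- lever (a joint): Lever angle, rad: 0 = fully out (rest), 0.30 = against its built-in stop, still about 20 mm short of the bar. Swings level about a vertical pin, clockwise from above as it is pressed in. At 0 it points 0.36 rad anticlockwise of the crimper's +y. Spring return: at lever_press 2 N starts it, 6 N brings it to the stop; beyond that it is hard.
- lever_pivot (a point): Centre of the lever's pin, at mid-height of the lever (130 mm above the bench); fixed on the crimper at (-12, 20) mm in the crimper's frame.
- lever_press (a point): Point on the red lever's outer face (away from the bar), 120 mm along it from the pin and 8 mm outside the pin's line, at mid-height; moves with the lever. x axis: square into the lever, towards the bar; y: along it to the tip. The lever is a blade 22 mm high (z 119 to 141 mm), 10 mm thick, with a 24 mm ball standing out at its tip, 156 mm from the pin.
- bar_mid (a point): Point on the fixed bar, a round black grip 23 mm in diameter, 115 mm long, level along the crimper's +y. The point: on its centre line at (16, 140, 130) mm in the crimper's frame; the bar ends 35 mm beyond. Not to be touched.
- lining_mid (a point): Middle of the inner face of the black strip, 3 x 136 x 18 mm, on the lever's inner face (the one facing the bar). 98 mm from the pin. Not to be touched by the fingers: they stay on the outer side.
- red_dish: Single closed red culture dish lying on the bench, 91 mm in diameter, 17 mm high; origin under its centre. To be left alone.
- dish_stack: Stack of four culture dishes taped together, 91 mm in diameter, 66 mm high; origin under its centre. To be left alone.
- vial_a: Amber vial, silver cap, 23 mm in diameter, 74 mm high, standing; origin under its centre. To be left alone.
- vial_b: Amber vial, blue cap, 23 mm in diameter, 74 mm high, standing; origin under its centre. To be left alone.
- dropper: White dropper bottle, 36 mm in diameter, 85 mm high, standing; origin under its centre. To be left alone.
- tube_rack: White tube rack with capped tubes, 110 x 200 x 111 mm; origin under its centre. To be left alone.
- marker: Marker pen lying on the bench, 130 mm long, 13 mm thick; origin under its middle. To be left alone.

How it is judged:
On the way, in this order (a step that is already met when the one before it is completed fails the run):
1. the lever is pressed in against its stop by the fingers (value of joint lever above 0.28 rad and contact force between the fingers and lever above 2 N), for 0.2 s.
2. the lever is let all the way back out (value of joint lever below 0.02 rad), for 0.2 s.
3. the lever is pressed in against its stop again (all of step 1), for 0.2 s.
At the end, for the whole second after the job is handed in: The lever is at rest within 0.02 rad of its stop (above 0.28 rad), pressed there by the fingers with 2 to 50 N, and every loose thing is within 20 mm of where it stood (all of step 3 and contact force between the fingers and lever below 50 N and velocity of joint lever between -0.05 and 0.05 rad/s and distance of each of red_dish, dish_stack, vial_a, vial_b, dropper, tube_rack, marker from where it was at the start of the episode below 0.02 m); the arm keeps its last pose, push and grip.
It fails at once if the lever is forced: pressed with more than 50 N (contact force between the fingers and lever above 50 N).
It fails at once if a finger gets behind the lever (touches its inner lining) (contact force between the fingers and lever_c2 above 0.5 N).
It fails at once if the fingers touch the fixed bar (contact force between the fingers and crimper_c5 above 0.5 N or contact force between the fingers and crimper_c6 above 0.5 N).
It fails at once if the lever is worked by the arm or gripper body, not the fingers (value of joint lever above 0.15 rad and contact force between the fingers and lever below 0.1 N and contact force between the arm and lever above 1 N).
It fails at once if a bystander (dish, stack, vial, dropper, tube rack or marker) is moved or lifted by more than 20 mm (distance of any of red_dish, dish_stack, vial_a, vial_b, dropper, tube_rack, marker from where it was at the start of the episode above 0.02 m).
It also fails if it takes over 48 s, if anything falls off the work surface, if the arm or the gripper's body presses on something with over 40 N, if the wrist force passes 120 N, or if a joint passes its speed limit or range.

## Robot

A 6-joint arm with a two-finger parallel gripper is mounted at the origin on the work surface. World frame = base frame: x ahead of the robot, y to its left, z up, the work surface at z = 0. Lengths are in m, angles in rad, forces in N, time in s.
With the tool pointing down it reaches from about 0.375 to 0.825 m from the base axis. Payload 5.5 kg.
Tool frame: the origin (TCP) lies midway between the tips of the shut fingers; the grasp point (between the pads) lies 19 mm behind it; x points along the fingers, z is the direction in which the jaws open and shut, and the axes are right-handed (so a half turn about x gives the same grasp; the last joint's range is limited). The gripper opens to 85 mm and grips with 20 to 120 N. Pads are 22 mm wide; open, the fingers measure 114 mm over their backs; the gripper's body (76 mm by 85 mm) begins 54 mm behind the grasp point. The pads swing forward as they close: fully open they stand 13 mm farther back than shut.
Start: joints at [1.345, 0.314, -0.047, 1.21, 0, 1.571], TCP at [0.134, 0.585, 0.231] pointing down, gripper open.
Joint ranges: [-2.67, 2.67], [-0.69, 1.73], [-1.03, 1.25], [-2.08, 2.16], [-1.42, 1.45], [-3.14, 3.14]. Speed limits (rad/s): [2.39, 2.39, 3.01, 3.14, 3.14, 3.14].

## Interface

Orientations are given as a rotation vector (axis times angle).
In Python, from workcell import status, viewer, job_done, masks_of, mark_of gives the robot as it stands.
- The arm moves only by the shell command python3 -m jog 'ROWS' [FORCE]. ROWS is JSON, a list of rows, each a list of 7 numbers: the turn, a rotation vector about the world's x, y, z as a fraction of full scale, then the shift along the world's x, y, z as a fraction of full scale, then the opening, from 0 (shut) to 1 (fully open). In form: [[ax, ay, az, x, y, z, hand], ...]. A call has 1 to 20 rows; each row is the pose to reach, as a shift and turn from the pose commanded when the call began, turning the shorter way round; what a row does not reach only later rows make up. Full scale, the value 1, is 80 cm for a shift and pi rad for a turn. A row lasts 1/10 s, in which the tool goes at most 50 mm and 8.59 degrees, less where a joint would pass 70% of its speed; a pose out of reach is approached as far as the arm can. A call with a number of a shift or a turn outside -1 to 1 is refused whole. A call with a gripper value outside its range is refused whole. The fingers move at their own pace and stop on an object; FORCE is the grip in N (left out, the last holds). Time passes only in rows, so rows that repeat a pose let the fingers close. It gives the time, the measured TCP pose, the force and the opening at its end, in the units of the state.
- status.get_state(): the state, without advancing time (a new reading comes with each control period).
- viewer.read_camera(name): name is "scene" or "top"; returns a dict with "image" (480x640x3 uint8, blue, green, red), "K" (3x3 intrinsics, pixels), "k1" (the pictures are not rectified: a ray, as slopes to the right and down, at radius r is drawn at 1 + k1 r^2 times it, then the intrinsics apply), "pose" (4x4, takes a point from camera to world coordinates). Camera axes: x right, y up, looking along -z (the intrinsics and any distortion apply to the point x, -y, -z); pixel columns grow to the right and rows downward; lengths in m; the calibration is good to about 2 mm. A picture is of the moment at which its call begins. There is no depth.
- job_done(): hands the job in, once; it reports no verdict.
Trained networks look in the newest picture that a camera, given by its name, has taken for a name from the list of things; names that differ only in an ending like _2 or _b are one class to them, and where a whole thing is asked for, a point or a joint stands for the part that bears it (a point fixed in the world has none). Each returns a list of dicts, best first, with "confidence" (0 to 1); they miss things now and then, are a little off and sometimes report something else, mostly with a low value. They report only what shows in the picture. A call takes as long as a camera call.
- masks_of(thing, camera): "region" (480x640 bool, what is visible of it) and "rect" ([left, top, right, bottom] in pixels, round what is visible of it).
- mark_of(thing, camera): "location" ([column, row] in pixels: a listed point, or the origin of a listed thing).
The state is a dict: "time": time; "qpos": joint angles; "joint_velocities": joint speeds; "joint_torque": joint torques, N m; "eef_pos": TCP position; "orientation": TCP orientation; "ft_force": force on the tool from outside, world axes, zero at the start; "wrist_torque": the same for the moment, N m; "opening": finger opening in m.
Only numpy, scipy, OpenCV 4.12 (cv2) and the standard library are available. Lean on these libraries where they do the work, as an engineer would, in place of code of your own. Each camera call takes 0.05 s, during which the arm holds its last target. There are 200 camera calls.

## Working session

There is one attempt and no reset: what is moved stays moved. The work goes in short steps, Python scripts to look and compute and a shell command to move; the robot and the scene stay as the last step left them, time stands still between calls to the robot, and variables do not carry over. Pictures are saved under pics/ and viewed, about 8 in all and at most 12, crops included, and the job is handed in when it is done.

```bash
mkdir -p pics; ls; cat > h.py <<'E'
import numpy as np, cv2
from workcell import status, viewer, job_done, masks_of, mark_of
def ray(c,px):
    K=np.array(c["K"]);k1=c["k1"];P=np.array(c["pose"])
    d=np.array([(px[0]-K[0,2])/K[0,0],(px[1]-K[1,2])/K[1,1]]);u=d.copy()
    for _ in range(30): u=d/(1+k1*(u@u))
    v=P[:3,:3]@np.array([u[0],-u[1],-1]); return P[:3,3],v
def at_z(c,px,z):
    o,v=ray(c,px); return o+v*(z-o[2])/v[2]
def proj(c,p):
    K=np.array(c["K"]);P=np.array(c["pose"]);q=P[:3,:3].T@(np.asarray(p)-P[:3,3])
    u=np.array([q[0],-q[1]])/-q[2]; u=u*(1+c["k1"]*(u@u)); return np.array([K[0,0]*u[0]+K[0,2],K[1,1]*u[1]+K[1,2]])
E
python3 - <<'E'
from h import *
Z=dict(crimper=0,lever_pivot=.13,lever_press=.13,bar_mid=.13,lining_mid=.13,red_dish=0,dish_stack=0,vial_a=0,vial_b=0,dropper=0,tube_rack=0,marker=0)
s=status.get_state();print({k:np.round(v,3) for k,v in s.items()})
for cam in("top","scene"):
    c=viewer.read_camera(cam);cv2.imwrite(f"pics/{cam}0.png",c["image"]);print(cam,np.round(np.array(c["pose"])[:3,3],3))
    for n,z in Z.items():
        for m in mark_of(n,cam)[:2]:
            print(n,np.round(m["confidence"],2),np.round(m["location"],1),np.round(at_z(c,m["location"],z),3))
E
```

```text
pics
{'time': np.float64(0.0), 'qpos': array([ 1.345,  0.314, -0.048,  1.21 , -0.   ,  1.571]), 'joint_velocities': array([-0.   , -0.   , -0.002,  0.001, -0.   , -0.001]), 'joint_torque': array([-2.0000e-03, -5.3959e+01,  3.3975e+01,  1.9000e-02, -0.0000e+00,
       -0.0000e+00]), 'eef_pos': array([0.134, 0.584, 0.23 ]), 'orientation': array([-1.042,  1.309,  1.041]), 'ft_force': array([-0.557, -0.549, -0.274]), 'wrist_torque': array([ 0.006, -0.041, -0.043]), 'opening': np.float64(0.085)}
top [ 0.472 -0.133  1.54 ]
crimper 0.83 [283.5 247.8] [ 0.597 -0.     0.   ]
lever_pivot 0.61 [274.5 252.6] [0.573 0.015 0.13 ]
bar_mid 0.65 [233.2 246.1] [0.595 0.139 0.13 ]
lining_mid 0.76 [246.5 263.3] [0.543 0.099 0.13 ]
red_dish 0.94 [288.9 298.1] [ 0.435 -0.015  0.   ]
dish_stack 0.74 [234.7 247.6] [0.601 0.159 0.   ]
dish_stack 0.68 [334.7 245.5] [ 0.601 -0.166  0.   ]
vial_a 0.48 [261.2 216.7] [0.701 0.071 0.   ]
vial_a 0.4 [284.7 208.6] [ 0.726 -0.006  0.   ]
vial_b 0.48 [261.2 216.7] [0.701 0.071 0.   ]
vial_b 0.4 [284.7 208.6] [ 0.726 -0.006  0.   ]
dropper 0.54 [222.9 227.9] [0.667 0.1
[... 365 characters left out ...]
2.4] [0.818 0.095 0.13 ]
bar_mid 0.94 [451.  265.9] [0.591 0.142 0.13 ]
bar_mid 0.36 [446.9 246. ] [0.524 0.121 0.13 ]
lining_mid 0.74 [441.1 245.3] [0.526 0.107 0.13 ]
lining_mid 0.27 [396.3 253.6] [0.59  0.011 0.13 ]
red_dish 0.56 [400.  250.8] [ 0.429 -0.006  0.   ]
dish_stack 0.7 [319.5 281.2] [ 0.612 -0.176  0.   ]
vial_a 0.5 [409.1 330.8] [0.702 0.079 0.   ]
vial_a 0.48 [371.2 329.8] [ 0.727 -0.007  0.   ]
vial_b 0.5 [409.1 330.8] [0.702 0.079 0.   ]
vial_b 0.48 [371.2 329.8] [ 0.727 -0.007  0.   ]
dropper 0.65 [461.  330.9] [0.663 0.196 0.   ]
tube_rack 0.67 [195.5 212.5] [ 0.454 -0.621  0.   ]
marker 0.52 [536.6 293.6] [0.479 0.36  0.   ]
marker 0.19 [444.2 245.2] [0.367 0.106 0.   ]
```

```bash
python3 - <<'E'
import cv2
i=cv2.imread("pics/top0.png");cv2.imwrite("pics/t1.png",cv2.resize(i[180:330,160:360],None,fx=4,fy=4,interpolation=cv2.INTER_CUBIC))
i=cv2.imread("pics/scene0.png");cv2.imwrite("pics/s1.png",cv2.resize(i[160:385,290:590],None,fx=2.6,fy=2.6,interpolation=cv2.INTER_CUBIC))
E
```

```text
(no output)
```

View pics/t1.png

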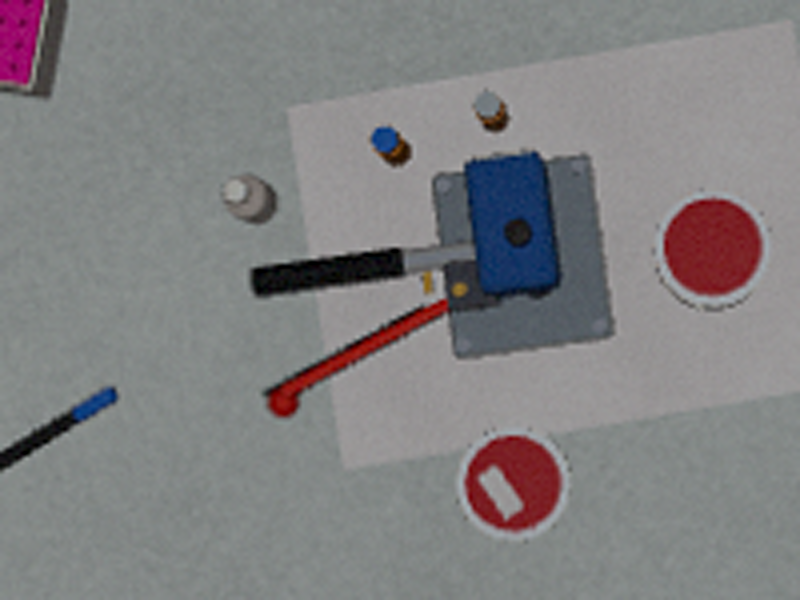

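View pics/s1.png

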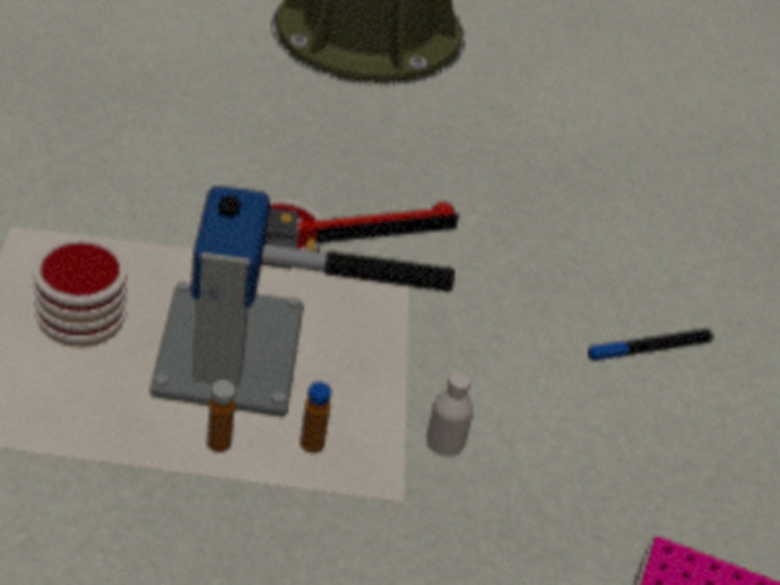

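The top crop shows the lever running from its pin at about (460,288) to the ball at (285,402). The bar is the black grip from (402,262) to (255,280). The space on the lever's robot side is free, and the red dish at (513,483) is low. Next I fit the crimper pose.

```bash
python3 - <<'E'
from h import *
from scipy.optimize import least_squares
cs={k:viewer.read_camera(k) for k in("top","scene")}
a=.36
L=np.array([-np.sin(a),np.cos(a)])  # lever dir
N=np.array([np.cos(a),np.sin(a)])   # into the lever
piv=np.array([-.012,.020])
T=lambda u:(160+u[0]/4,180+u[1]/4); S=lambda u:(290+u[0]/2.6,160+u[1]/2.6)
ball=piv+.156*L-.004*N   # offset outward uncertain
obs=[("top",(*ball,.13),T((284,402)),"ball"),("top",(.016,.175,.13),T((252,280)),"barend"),("top",(.016,.06,.13),T((403,262)),"barstart"),
("scene",(.016,.175,.13),S((455,276)),"barend"),("scene",(.016,.06,.13),S((327,264)),"barstart")]
for n,p in(("lever_pivot",(*piv,.13)),("bar_mid",(.016,.14,.13)),("lever_press",(*(piv+.12*L-.008*N),.13)),("lining_mid",(*(piv+.098*L+.008*N),.13)),("crimper",(0,0,0))):
    for k in cs:
        m=mark_of(n,k)
        if m: obs.append((k,p,m[0]["location"],n))
def W(q,p): c,s=np.cos(q[2]),np.sin(q[2]); return np.array([q[0]+c*p[0]-s*p[1],q[1]+s*p[0]+c*p[1],p[2]])
f=lambda q:np.concatenate([proj(cs[k],W(q,p))-px for k,p,px,n in obs])
r=least_squares(f,[.59,0,0],loss="soft_l1");q=r.x;print("pose",np.round(q,4))
for o,e in zip(obs,f(q).reshape(-1,2)):print(o[0],o[3],np.round(e,1))
for th in(0,.3):
    b=a-th;l=np.array([-np.sin(b),np.cos(b)]);n=np.array([np.cos(b),np.sin(b)])
    w=b+q[2]
    print(th,"press",W(q,(*(piv+.12*l-.008*n),.13)).round(4),"normal",np.round([np.cos(w),np.sin(w)],3),"ang",w.round(3))
print("top m/px",1.41/cs["top"]["K"][0][0])
from scipy.spatial.transform import Rotation as R
print(R.from_rotvec(status.get_state()["orientation"]).as_matrix().round(3))
# overlay
for k,c in cs.items():
    im=c["image"].copy();sc=4
    x0,y0=(200,210) if k=="top" else (350,200)
    im=cv2.resize(im[y0:y0+110,x0:x0+150],None,fx=5,fy=5)
    for p in((*piv,.13),(*(piv+.12*L-.008*N),.13),(*(piv+.156*L),.13),(.016,.175,.13),(.016,.06,.13),(*(piv+.12*L-.008*N),.141)):
        u=(proj(c,W(q,p))-[x0,y0])*5+2; cv2.circle(im,tuple(int(v) for v in u),4,(0,255,0),1)
    cv2.imwrite(f"pics/ov_{k}.png",im)
cv2.imwrite("pics/ov.png",cv2.resize(np.hstack([cv2.imread("pics/ov_top.png"),cv2.imread("pics/ov_scene.png")]),(800,293)) )
E
```

```text
pose [ 0.5917 -0.0035  0.1468]
top ball [-1.  -1.6]
top barend [-0.7  0.7]
top barstart [-0.7 -1.2]
scene barend [-0.5 -0.1]
scene barstart [-0.8 -1.3]
top lever_pivot [-2.4 -1.7]
scene lever_pivot [-5.5 -0.9]
top bar_mid [-2.1  0.5]
scene bar_mid [ 0.7 -1.4]
top lever_press [ 0.6 -2.7]
scene lever_press [ 0.3 -2.3]
top lining_mid [-1.   0.8]
scene lining_mid [0.2 0.9]
top crimper [ 1.2 -0.3]
scene crimper [-3.3 -0.9]
0 press [0.5117 0.1155 0.13  ] normal [0.874 0.485] ang 0.507
0.3 press [0.5444 0.1303 0.13  ] normal [0.979 0.205] ang 0.207
top m/px 0.0029536137375365105
[[ 0.    -0.975  0.224]
 [-0.     0.224  0.975]
 [-1.    -0.    -0.   ]]
```

View pics/ov.png

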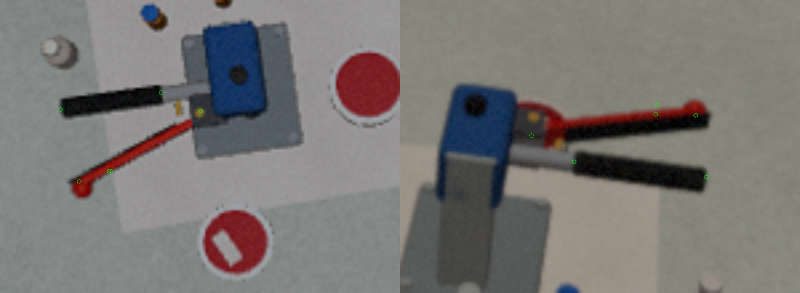

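```bash
python3 -m jog '[[0,0,-0.3486,0.4175,-0.6156,0,0],[0,0,-0.3486,0.4175,-0.6156,0,0],[0,0,-0.3486,0.4175,-0.6156,0,0],[0,0,-0.3486,0.4175,-0.6156,0,0],[0,0,-0.3486,0.4175,-0.6156,0,0],[0,0,-0.3486,0.4175,-0.6156,0,0],[0,0,-0.3486,0.4175,-0.6156,0,0],[0,0,-0.3486,0.4175,-0.6156,0,0],[0,0,-0.3486,0.4175,-0.6156,0,0],[0,0,-0.3486,0.4175,-0.6156,0,0],[0,0,-0.3486,0.4175,-0.6156,0,0],[0,0,-0.3486,0.4175,-0.6156,0,0],[0,0,-0.3486,0.4175,-0.6156,0,0],[0,0,-0.3486,0.4175,-0.6156,0,0],[0,0,-0.3486,0.4175,-0.6156,0,0]]' 40
```

```text
time: 3.4
eef_pos: [0.4677, 0.0929, 0.2312]
orientation: [-0.196, 1.562, 0.197]
ft_force: [-0.6, 0.6, 0.9]
opening: -0.0003
```

```bash
python3 -m jog '[[0,0,0,0,0,-0.05,0],[0,0,0,0,0,-0.1,0],[0,0,0,0,0,-0.15,0],[0,0,0,0,0,-0.15,0],[0,0,0,0,0,-0.15,0]]'
python3 - <<'E'
from h import *
a=[]
for k,(x0,y0,s) in dict(top=(200,200,4),scene=(360,170,4)).items():
    c=viewer.read_camera(k);a.append(cv2.resize(c["image"][y0:y0+120,x0:x0+100],None,fx=4,fy=4,interpolation=cv2.INTER_CUBIC))
cv2.imwrite("pics/pre.png",np.hstack(a))
E
```

```text
time: 3.9
eef_pos: [0.4674, 0.0933, 0.1117]
orientation: [-0.198, 1.563, 0.198]
ft_force: [0.4, 0.2, 0.3]
opening: -0.0001
```

View pics/pre.png

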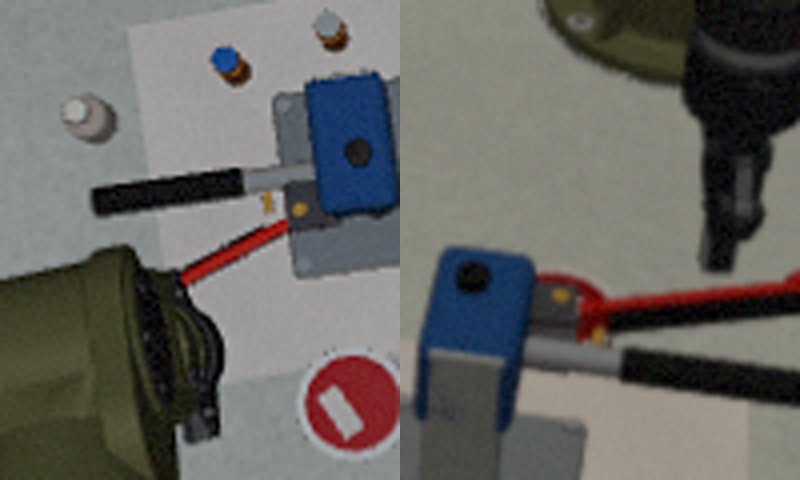

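```bash
python3 -m jog '[[0,0,0,0.015,0.008,0,0],[0,0,0,0.03,0.016,0,0],[0,0,0,0.04,0.021,0,0],[0,0,0,0.05,0.027,0,0],[0,0,0,0.055,0.03,0,0],[0,0,0,0.06,0.033,0,0],[0,0,0,0.06,0.033,0,0]]'
python3 -m jog '[[0,0,0,0.0025,0.0013,0,0],[0,0,0,0.005,0.0026,0,0],[0,0,0,0.005,0.0026,0,0]]'
python3 - <<'E'
from h import *
c=viewer.read_camera("scene");cv2.imwrite("pics/p1.png",cv2.resize(c["image"][170:290,360:500],None,fx=4,fy=4,interpolation=cv2.INTER_CUBIC))
print(np.round(status.get_state()["ft_force"],1))
E
```

```text
time: 4.7
eef_pos: [0.516, 0.1183, 0.1108]
orientation: [-0.197, 1.563, 0.195]
ft_force: [-3.3, -3.2, 2.8]
opening: -0.0003
time: 5.0
eef_pos: [0.5194, 0.12, 0.1108]
orientation: [-0.197, 1.564, 0.195]
ft_force: [-2.7, -4.0, 2.0]
opening: -0.0001
[-3.7 -4.5  1.2]
```

View pics/p1.png

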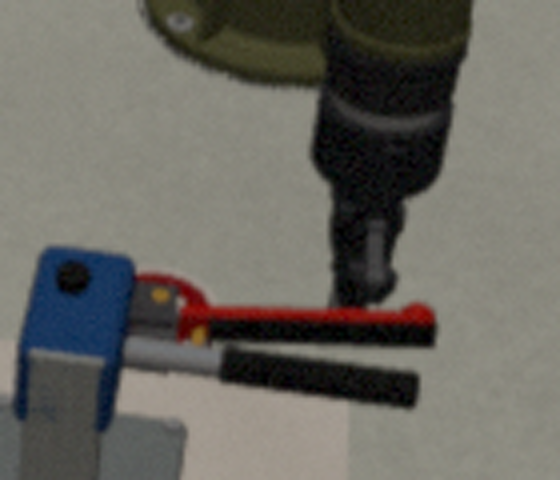

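```bash
python3 -m jog '[[0,0,0,0.0025,0.001,0,0],[0,0,0,0.0025,0.001,0,0]]'
python3 -m jog '[[0,0,0,0.0025,0.001,0,0],[0,0,0,0.0025,0.001,0,0]]'
```

```text
time: 5.25
eef_pos: [0.5213, 0.1206, 0.1107]
orientation: [-0.197, 1.564, 0.195]
ft_force: [-4.3, -4.9, 1.1]
opening: -0.0001
time: 5.45
eef_pos: [0.5231, 0.1213, 0.1107]
orientation: [-0.197, 1.564, 0.194]
ft_force: [-4.1, -4.9, 1.9]
opening: 0.0001
```

```bash
python3 -m jog '[[0,0,0,0.0016,0.0004,0,0],[0,0,0,0.0016,0.0004,0,0]]'
python3 -m jog '[[0,0,0,0.0014,0.0003,0,0],[0,0,0,0.0014,0.0003,0,0]]'
```

```text
time: 5.65
eef_pos: [0.5242, 0.1217, 0.1107]
orientation: [-0.197, 1.564, 0.195]
ft_force: [-4.4, -4.2, 1.2]
opening: -0.0
time: 5.85
eef_pos: [0.5252, 0.122, 0.1107]
orientation: [-0.197, 1.565, 0.195]
ft_force: [-3.8, -4.4, 1.8]
opening: -0.0005
```

```bash
python3 -m jog '[[0,0,0,0.0014,0.0003,0,0],[0,0,0,0.0014,0.0003,0,0]]'
```

```text
time: 6.05
eef_pos: [0.5263, 0.1223, 0.1107]
orientation: [-0.197, 1.565, 0.195]
ft_force: [-4.6, -4.9, 1.3]
opening: -0.0001
```

```bash
python3 -m jog '[[0,0,0,0.0012,0,0,0],[0,0,0,0.0012,0,0,0]]'
python3 -m jog '[[0,0,0,0.0012,0,0,0],[0,0,0,0.0012,0,0,0]]'
```

```text
time: 6.25
eef_pos: [0.527, 0.1225, 0.1107]
orientation: [-0.196, 1.565, 0.195]
ft_force: [-5.2, -3.5, 1.5]
opening: 0.0
time: 6.45
eef_pos: [0.528, 0.1228, 0.1108]
orientation: [-0.196, 1.565, 0.196]
ft_force: [-5.5, -3.1, 2.5]
opening: 0.0001
```

```bash
python3 -m jog '[[0,0,0,0.0012,0,0,0],[0,0,0,0.0012,0,0,0]]'
```

```text
time: 6.65
eef_pos: [0.5288, 0.123, 0.1107]
orientation: [-0.196, 1.565, 0.197]
ft_force: [-6.6, -2.8, 2.1]
opening: 0.0
```

```bash
python3 -m jog '[[0,0,0,0.0012,0,0,0],[0,0,0,0.0012,0,0,0]]'
```

```text
time: 6.85
eef_pos: [0.5296, 0.1232, 0.1107]
orientation: [-0.196, 1.565, 0.197]
ft_force: [-5.7, -1.7, 2.0]
opening: 0.0001
```

```bash
python3 -m jog '[[0,0,0,0.0012,0,0,0],[0,0,0,0.0012,0,0,0]]'
```

```text
time: 7.05
eef_pos: [0.5305, 0.1234, 0.1107]
orientation: [-0.195, 1.566, 0.197]
ft_force: [-6.5, -1.3, 2.2]
opening: 0.0001
```

```bash
python3 -m jog '[[0,0,0,0.0012,0,0,0],[0,0,0,0.0012,0,0,0]]'
```

```text
time: 7.25
eef_pos: [0.5308, 0.1235, 0.1107]
orientation: [-0.195, 1.567, 0.198]
ft_force: [-8.2, -0.7, 3.9]
opening: 0.0003
```

```bash
python3 -m jog '[[0,0,0,0.0012,0,0,0],[0,0,0,0.0012,0,0,0]]'
```

```text
time: 7.45
eef_pos: [0.531, 0.1235, 0.1106]
orientation: [-0.195, 1.568, 0.198]
ft_force: [-10.8, -0.4, 5.7]
opening: 0.0001
```

```bash
python3 -m jog '[[0,0,0,0.0025,0.0005,0,0],[0,0,0,0.0025,0.0005,0,0],[0,0,0,0.0025,0.0005,0,0],[0,0,0,0.0025,0.0005,0,0]]'
python3 - <<'E'
from h import *
c=viewer.read_camera("scene");cv2.imwrite("pics/p2.png",cv2.resize(c["image"][170:290,360:500],None,fx=4,fy=4,interpolation=cv2.INTER_CUBIC))
print(np.round(status.get_state()["ft_force"],1))
E
```

```text
time: 7.85
eef_pos: [0.5313, 0.1236, 0.1106]
orientation: [-0.195, 1.571, 0.198]
ft_force: [-16.3, -1.8, 10.5]
opening: 0.0002
[-16.   -1.2  11. ]
```

View pics/p2.png

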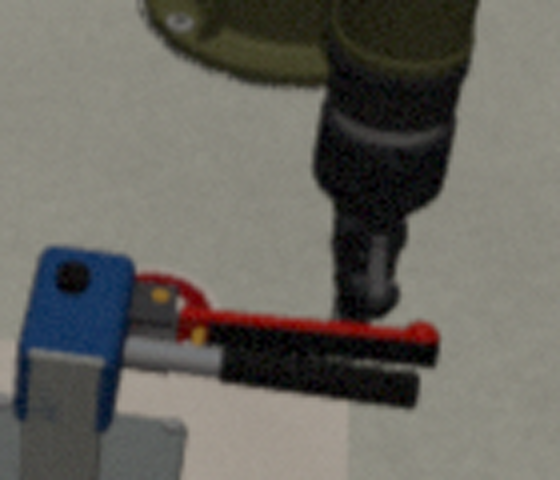

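The picture shows the lever against its stop, with the ball at crop (428,330), a gap to the bar, and the fingers on the outer side. The force rises while the TCP stands still. I now let it out.

```bash
python3 -m jog '[[0,0,0,-0.01,-0.005,0,0],[0,0,0,-0.025,-0.012,0,0],[0,0,0,-0.04,-0.02,0,0],[0,0,0,-0.06,-0.03,0,0],[0,0,0,-0.08,-0.04,0,0],[0,0,0,-0.08,-0.04,0,0],[0,0,0,-0.08,-0.04,0,0],[0,0,0,-0.08,-0.04,0,0],[0,0,0,-0.08,-0.04,0,0],[0,0,0,-0.08,-0.04,0,0]]'
python3 - <<'E'
from h import *
c=viewer.read_camera("scene");print(np.round(status.get_state()["ft_force"],1))
def red(im):
    h=cv2.cvtColor(im[225:275,420:480],cv2.COLOR_BGR2HSV); m=((h[...,0]<8)|(h[...,0]>172))&(h[...,1]>150)&(h[...,2]>60)
    y,x=np.nonzero(m); t=x>x.max()-7; return x[t].mean()+420,y[t].mean()+225   # ball
for n,i in(("start",cv2.imread("pics/scene0.png")),("now",c["image"])): print(n,np.round(red(i),1))
q=[.5917,-.0035,.1468]
for th in(0,.3):
    w=.36-th+q[2];l=np.array([-np.sin(w),np.cos(w)]);n=np.array([np.cos(w),np.sin(w)])
    p=np.array([q[0]-.012*np.cos(q[2])-.02*np.sin(q[2]),q[1]-.012*np.sin(q[2])+.02*np.cos(q[2])])
    print("pred",th,proj(c,[*(p+.156*l),.13]).round(1))
print("ball at stop, px",360+428/4,170+330/4)
E
```

```text
time: 8.9
eef_pos: [0.4731, 0.0919, 0.1113]
orientation: [-0.196, 1.562, 0.196]
ft_force: [0.0, 0.8, 0.3]
opening: 0.0002
[-0.6  1.1 -0.1]
start [460.6 240.2]
now [460.6 240.2]
pred 0 [460.6 242.8]
pred 0.3 [464.7 255.6]
ball at stop, px 467.0 252.5
```

The lever is fully out: the ball pixel equals its start value, and the swing matches 0.30 rad. Second press, along the same way back.

```bash
python3 -m jog '[[0,0,0,0.015,0.008,0,0],[0,0,0,0.03,0.015,0,0],[0,0,0,0.04,0.021,0,0],[0,0,0,0.046,0.025,0,0],[0,0,0,0.052,0.03,0,0],[0,0,0,0.057,0.034,0,0],[0,0,0,0.061,0.037,0,0],[0,0,0,0.065,0.039,0,0],[0,0,0,0.068,0.0395,0,0],[0,0,0,0.07,0.04,0,0],[0,0,0,0.072,0.04,0,0],[0,0,0,0.074,0.04,0,0],[0,0,0,0.076,0.04,0,0],[0,0,0,0.078,0.04,0,0],[0,0,0,0.08,0.04,0,0],[0,0,0,0.08,0.04,0,0],[0,0,0,0.08,0.04,0,0],[0,0,0,0.08,0.04,0,0]]'
```

```text
time: 10.75
eef_pos: [0.5312, 0.1241, 0.1104]
orientation: [-0.195, 1.571, 0.199]
ft_force: [-16.4, 0.1, 11.0]
opening: -0.0002
```

```bash
python3 -m jog '[[0,0,0,0,0,0,0],[0,0,0,0,0,0,0],[0,0,0,0,0,0,0],[0,0,0,0,0,0,0]]'
python3 - <<'E'
from h import *
c=viewer.read_camera("scene");cv2.imwrite("pics/end.png",c["image"][150:350,290:590].repeat(2,0).repeat(2,1))
a=cv2.imread("pics/p2.png");b=cv2.resize(c["image"][170:290,360:500],None,fx=4,fy=4,interpolation=cv2.INTER_CUBIC)
print("diff vs first stop",cv2.absdiff(a,b).mean().round(2)); 
s=status.get_state();print(np.round(s["ft_force"],1),s["eef_pos"].round(4) if hasattr(s["eef_pos"],"round") else s["eef_pos"])
E
```

```text
time: 11.15
eef_pos: [0.5312, 0.1241, 0.1104]
orientation: [-0.195, 1.571, 0.199]
ft_force: [-16.4, -0.5, 10.3]
opening: 0.0003
diff vs first stop 2.33
[-16.9  -0.1  10. ] [0.5312 0.1241 0.1105]
```

View pics/end.png

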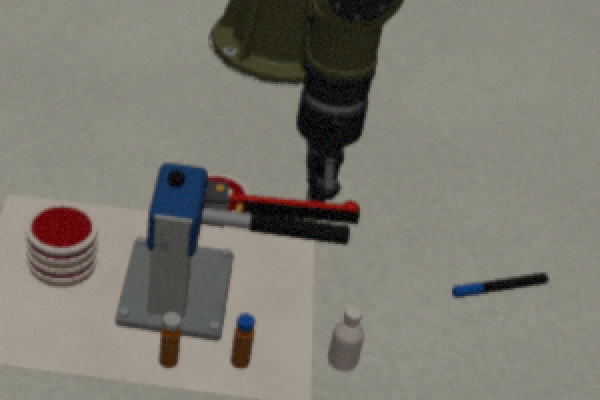

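The lever is at its stop with its ball at (352,210). The fingers at about (325,190) are on its outer side, clear of the bar, and everything else stands where it was. Force is steady at about 19 N.

```bash
python3 -c "
from workcell import job_done
print(job_done())"
```

```text
the job is handed in; nothing more can be done
None
```

The job is handed in at about 11 s of the 48 s allowed. The shut fingers are still holding the lever against its stop. No verdict was reported.

- **First press:** I pressed the lever in with the back of a finger until the tool stopped moving at x = 0.531 m while the force kept rising, to about 16 N sideways. I held it there about 0.4 s. The ball's swing in the picture was about 12 px, against 13 px predicted for 0.30 rad.
- **Release:** I backed the fingers well clear, and the lever's ball returned to exactly its starting pixel.
- **Second press and hold:** The tool came back to the same place (x = 0.531 m). The wrist force was steady at −16.5 N in x and +10 N in z, about 19 N in all, and the picture nearly matches the first stop.

The final scene picture shows the fingers on the outer side of the lever, clear of the bar. The stack, vials, dropper and marker look unmoved. The red dish and tube rack were not in that last crop; by my position estimates the fingers passed well above or away from them.

**Not confirmed:** The lever angle was judged only from the pictures and the force, because there is no direct reading of it. The upward 10 N was not expected. It grew along with the push, and I put it down to the arm flexing without checking that. The fitted crimper pose was off by 1 to 3 px on most points and up to 5.5 px on the lever pivot, so I trusted the contact force over the fit.

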